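# Lock a tin into a one-handed opening aid

## Robot

A 6-joint arm with a two-finger parallel gripper is mounted at the origin on a cart in front of the work surface, level with it; the furniture and walls round the work are solid. World frame = base frame: x ahead of the robot, y to its left, z up, the work surface at z = 0. Lengths are in mm, angles in rad, forces in N, time in s.
With the tool pointing down it reaches from about 350 to 775 mm from the base axis. Payload 7.3 kg.
Tool frame: the origin (TCP) lies midway between the tips of the shut fingers; the grasp point (between the pads) lies 19 mm behind it; z points along the fingers, y is the line along which they close (so a half turn about z gives the same grasp; the last joint's range is limited). The gripper opens to 92 mm and grips with 3 to 60 N. Pads are 19 mm wide; open, the fingers measure 130 mm over their backs; the gripper's body (75 mm by 190 mm) begins 47 mm behind the grasp point.
Start: joints at [0.957, 0.342, 1.524, -0, 1.275, -0.146], TCP at [236.724, 468.622, 226.741] pointing down, gripper open.
Joint ranges: [-2.53, 2.53], [-0.77, 2.02], [0.04, 2.7], [-1, 4.14], [0.28, 2.66], [-3.11, 3.11]. Speed limits (rad/s): [2.57, 2.57, 3.14, 3.14, 3.14, 3.14].

## Interface

Orientations are given as [roll, pitch, yaw] about the fixed x, y, z axes, in that order (R = Rz(yaw) Ry(pitch) Rx(roll)).
In Python, from plant import get_obs, capture, camera_model, close_job, search_frame, regions_of, pinpoint gives the robot as it stands. The module is installed in compiled form; this text tells all that it offers.
- The arm moves only by the shell command python3 -m pendant 'ROWS'. ROWS is JSON, one flat list of numbers, 7 for each row, row after row: the shift along the tool's x, y, z in units of 30 mm (1.0 is 30 mm), then the turn, a rotation vector about the tool's x, y, z in units of 4 degrees (1.0 is 4 degrees), then the closure, from -1 (fully open) to 1 (shut), so that 0 is half open. In form: [dx, dy, dz, wx, wy, wz, gripper, dx, dy, dz, wx, wy, wz, gripper, ...]. A call has 1 to 12 rows; each row shifts and turns the commanded pose from where the row before left it, along the tool's axes as they then stand; what a row does not reach is not made up. A row lasts 1/10 s, in which the tool goes at most 50 mm and 8.59 degrees, less where a joint would pass 70% of its speed; a pose out of reach is approached as far as the arm can. A call with a number of a shift or a turn outside -1 to 1 is refused whole. A call with a gripper value outside its range is refused whole. The fingers move at their own pace and stop on an object; the grip force is fixed at half the most. Time passes only in rows, so rows that do not move let the fingers close. It gives the time, the measured TCP pose, the force, the opening and the grip force at its end, in the units of the state.
- get_obs(): the state, without advancing time (a new reading comes with each control period).
- capture(name): name is "scene" or "top" or "wrist"; returns the picture (384x512x3 uint8, red, green, blue); there is no depth.
- camera_model(name): a dict with "fov_y" (degrees; the focal length in pixels is half the picture's height over the tangent of half this angle, whatever the lens; pixels are square), "cx", "cy" (the principal point, pixels), "pose" (4x4, takes a point from camera to world coordinates). Camera axes: x right, y up, looking along -z (the intrinsics and any distortion apply to the point x, -y, -z); pixel columns grow to the right and rows downward; lengths in mm; the calibration is good to about 2 mm. A picture is of the moment at which its call begins: read the wrist's pose just before it. camera_model takes no time and is no camera call; for the wrist camera it gives the pose at the moment of the call.
- close_job(): hands the job in; it is judged then, once.
Trained networks look in the newest picture that a camera, given by its name, has taken for a name from the list of things; names that differ only in an ending like _2 or _b are one class to them, and where a whole thing is asked for, a point or a joint stands for the part that bears it (a point fixed in the world has none). Each returns a list of dicts, best first, with "score" (0 to 1); they miss things now and then, are a little off and sometimes report something else, mostly with a low value. They report only what shows in the picture. A call takes as long as a camera call. They do not tell look-alikes from the thing itself.
- search_frame(camera, thing): "location" ([column, row] in pixels, amid what is visible of it).
- regions_of(camera, thing): "pixels" (384x512 bool, what is visible of it) and "location" ([column, row] in pixels, amid what is visible of it).
- pinpoint(camera, thing): "location" ([column, row] in pixels: a listed point, or the origin of a listed thing).
The state is a dict: "time": time; "joint_positions": joint angles; "dq": joint speeds; "tau": joint torques, N m; "tool_pos": TCP position; "tcp_rot": TCP orientation; "contact_force": force on the tool from outside, world axes, zero at the start; "moment": the same for the moment, N m; "grip_width": finger opening in mm; "finger_force": force on a finger pad.
Only numpy, scipy, OpenCV 4.12 (cv2) and the standard library are available. Lean on these libraries where they do the work, as an engineer would, in place of code of your own. Each camera call takes 0.05 s, during which the arm holds its last target. There are 200 camera calls.

## Task

The fish tin stands loosely in one of the two holders on the worktop. Push that holder's rod in by its black knob until the jaw holds the tin snugly against the vee fence, then flip the cam lever over until it is shut flat, so that the rod is locked and the tin can be opened with one hand. Leave the empty holder as it is.

Things in the scene. Friction and masses are not known exactly. Their poses are not given: they have to be found in the camera images.
- holder: The holder with the tin in it. Low wood holder fixed to the worktop, base 190x96x8 mm. Its x runs from the knob to the vee fence (away from the robot), z up. Along x: black knob, clamp block (x -62 to -34 mm, 40 wide, ears up to z 78), flat jaw, tin, vee fence (38 high). Origin: on the centre line at worktop height, 29 mm to the knob side of the base centre.
- holder_knob (a point): Centre of the outer end face (the face pushed, towards the robot) of the rod's black knob: 26 mm across, 16 mm long, axis 30 mm above the worktop. The knob slides with the rod along the holder's own x.
- holder_rod (a joint): How far (m) the rod with knob and jaw has been pushed in along the holder's +x: 0 = drawn back, about 0.028 = the jaw presses the tin against the vee fence. It moves with about 2 N of friction while the lever is open and is gripped when the lever is closed.
- holder_pivot (a point): Pivot of the cam lever, 48 mm to the knob's side (-x) of the holder's origin and 66 mm above the worktop; axes as the holder's.
- holder_lever_tip (a point): Free end of the cam lever's grip, 68 mm from the pivot, mid-width and mid-thickness; when shut flat it is 70 mm above the worktop.
- holder_lever (a joint): Angle (rad) of its dark cam lever (18 wide, 9 thick): 0 = fully open, 123 degrees up from flat, leaning to the holder's left (+y); 2.15 = shut flat to its right (-y). Turns about the holder's x. Stays where left at first, stiffens (about 3 N at the tip) to dead centre at 1.80, springs back if left short of that, snaps shut beyond.
- tin_center (a point): Centre (half-way up) of the fish tin, a plain low round tin 86 mm across and 40 mm high standing on the holder's base between jaw and fence.
- holder_seat (a point): Where the tin's centre is when it sits in the vee fence: 55 mm to the fence's side (+x) of the holder's origin, 28 mm above the worktop.
- spare_knob (a point): Knob end face of the other, identical but empty holder, to be left alone.
- spare_lever (a joint): Lever of the empty holder, same angles; open, to be left as it is.
Mind the look-alikes: they are no part of the job. There is more than one size of the part that bears tin_center; the job needs the larger.

How it is judged (in metres and radians):
On the way:
1. the jaw has been pushed up to the tin (8 mm of play at most) while the lever is still open (value of joint holder_rod above 0.02 m and horizontal distance between tin_center and holder_seat below 0.012 m and value of joint holder_lever below 1.2 rad), for 0.2 s.
At the end, for the whole second after the job is handed in: The lever of the holder with the tin is shut past dead centre (within 10 degrees of flat), its rod is pushed in to leave at most 8 mm of play, and the tin stands upright on the base within 12 mm of its seat in the vee fence (value of joint holder_rod above 0.02 m and value of joint holder_lever above 1.97 rad and horizontal distance between tin_center and holder_seat below 0.012 m and height (world z) of tin_center below 0.034 m and angle between tin_center's own z axis and vertical below 0.17 rad); the robot touches nothing.
It fails at once if the empty holder's lever or rod is moved (lever flipped more than about 45 degrees, rod more than 15 mm) (value of joint spare_lever above 1 rad or distance of spare_knob from where it was at the start of the episode above 0.015 m).
It also fails if it takes over 45 s, if anything falls off the work surface, if the arm or the gripper's body presses on something with over 40 N, if the wrist force passes 120 N, or if a joint passes its speed limit or range.

## Working session

There is one attempt and no reset: what is moved stays moved. The work goes in short steps, Python scripts to look and compute and a shell command to move; the robot and the scene stay as the last step left them, time stands still between calls to the robot, and variables do not carry over. Pictures are saved under pics/ and viewed, at most 10 in all, crops included, and the job is handed in when it is done.

```bash
mkdir -p pics; cat > h.py <<'E'
import numpy as np,cv2
from plant import *
def ray(cam,px):
    m=camera_model(cam);f=192/np.tan(np.radians(m['fov_y']/2))
    d=np.array([(px[0]-m['cx'])/f,-(px[1]-m['cy'])/f,-1.]);T=np.array(m['pose'])
    return T[:3,3],T[:3,:3]@d
def at_z(cam,px,z):
    o,d=ray(cam,px);return o+d*(z-o[2])/d[2]
def proj(cam,p):
    m=camera_model(cam);f=192/np.tan(np.radians(m['fov_y']/2));T=np.array(m['pose'])
    q=T[:3,:3].T@(np.array(p)-T[:3,3]);return [m['cx']-f*q[0]/q[2],m['cy']+f*q[1]/q[2]]
def save(cam,name,img=None):
    cv2.imwrite('pics/'+name,cv2.cvtColor(capture(cam) if img is None else img,cv2.COLOR_RGB2BGR))
E
python3 - <<'E'
from h import *
a=capture('scene');b=capture('top')
save('',"a.png",cv2.resize(np.vstack([a,b]),(800*3//4*1,900))[:, :][:600*0+900] if 0 else np.hstack([cv2.resize(a,(400,300)),cv2.resize(b,(400,300))]))
save('','top.png',b);save('','scene.png',a)
print({k:v for k,v in camera_model('top').items()})
Z=dict(holder_knob=30,holder_pivot=66,holder_lever_tip=66+57,tin_center=28,holder_seat=28,holder=0)
for n,z in Z.items():
  for c in('top','scene'):
    print(n,c,[(np.round(r['location']).tolist(),round(r['score'],2),at_z(c,r['location'],z).round().tolist()[:2]) for r in pinpoint(c,n)])
E
```

```text
{'fov_y': 42.24012152107623, 'cx': 251.24143231931976, 'cy': 193.4152661801794, 'pose': array([[-3.05465671e-03,  9.90521176e-01, -1.37326141e-01,
         3.89410259e+02],
       [-9.99610114e-01, -6.83594780e-03, -2.70719419e-02,
        -8.38663595e+01],
       [-2.77540861e-02,  1.37189904e-01,  9.90155867e-01,
         1.02177683e+03],
       [ 0.00000000e+00,  0.00000000e+00,  0.00000000e+00,
         1.00000000e+00]])}
holder_knob top [([310.0, 224.0], 0.69, [465.0, -174.0])]
holder_knob scene [([287.0, 181.0], 0.52, [461.0, -171.0])]
holder_pivot top [([311.0, 187.0], 0.58, [535.0, -174.0]), ([312.0, 171.0], 0.43, [566.0, -176.0])]
holder_pivot scene [([261.0, 168.0], 0.62, [532.0, -163.0]), ([263.0, 259.0], 0.41, [454.0, 103.0])]
holder_lever_tip top [([296.0, 182.0], 0.67, [535.0, -141.0])]
holder_lever_tip scene [([255.0, 154.0], 0.41, [547.0, -154.0])]
tin_center top [([313.0, 143.0], 0.96, [629.0, -182.0]), ([362.0, 258.0], 0.67, [398.0, -275.0])]
tin_center scene [([231.0, 167.0], 0.92, [624.0, -181.0]), ([317.0, 161.0], 0.72, [397.0, -271.0]), ([289.0, 180.0], 0.22, [457.0, -179.0])]
holder_seat top [([310.0, 226.0], 0.27, [461.0, -173.0])]
holder_seat scene [([226.0, 164.0], 0.94, [639.0, -187.0]), ([234.0, 168.0], 0.43, [614.0, -180.0])]
holder top [([314.0, 171.0], 0.95, [576.0, -186.0])]
holder scene [([247.0, 175.0], 0.71, [580.0, -189.0])]
```

View pics/top.png

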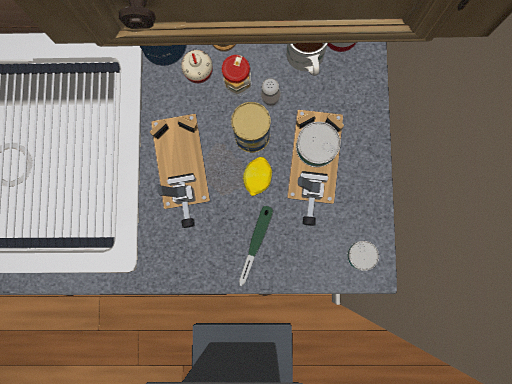

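View pics/scene.png

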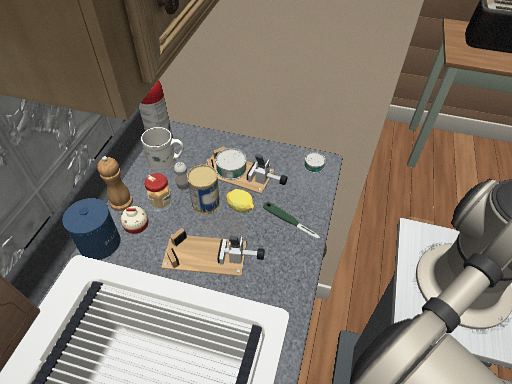

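Candidates: the tins are the large one at top (318,143), about 42 px ≈ 86 mm, and a small look-alike at (363,255). The holders are the right-hand one with the tin (knob 310,222) and the empty one on the left (knob 188,222). I choose the right holder with the large tin and will check it in a crop.

```bash
python3 - <<'E'
from h import *
b=cv2.cvtColor(cv2.imread('pics/top.png'),cv2.COLOR_BGR2RGB)
save('','crop.png',cv2.resize(b[95:240,270:390],None,fx=4,fy=4,interpolation=cv2.INTER_CUBIC))
o=get_obs();print(o['tcp_rot'],o['tool_pos'],o['contact_force'])
capture('top')
for r in regions_of('top','holder'):
  m=r['pixels'].astype(np.uint8);q=np.argwhere(m)[:,::-1]
  w=np.array([at_z('top',p,8)[:2] for p in q],np.float32);print(r['score'],len(q),cv2.minAreaRect(w))
print(np.array(camera_model('wrist')['pose']).round(2).tolist(),camera_model('wrist')['fov_y'])
E
```

```text
[ 3.14144251e+00 -2.88089634e-05  2.67375905e+00] [236.7131311  468.63954016 226.75968758] [-0.24688298 -0.13769132  1.51230983]
0.59 2742 ((584.3590087890625, -185.94215393066406), (97.92324829101562, 241.74090576171875), 81.71074676513672)
[[0.45, -0.86, -0.22, 177.3], [0.89, 0.44, 0.11, 498.91], [-0.0, -0.25, 0.97, 385.56], [0.0, 0.0, 0.0, 1.0]] 58.46815800992845
```

View pics/crop.png

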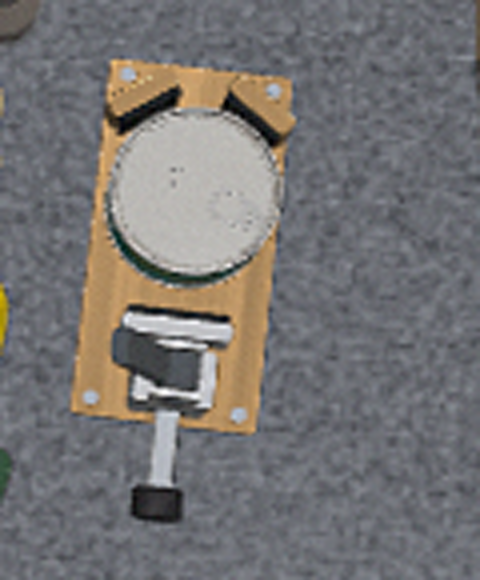

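The crop shows the right holder: large tin at crop (195,190), lever leaning left at (150,355), knob at (157,503). The base's long axis is yawed about -6°. Moving over.

```bash
python3 -m pendant '[-0.96,-1,0,0,0,0,1, -0.96,-1,0,0,0,0,1, -0.96,-1,0,0,0,0,1, -0.96,-1,0,0,0,0,1, -0.96,-1,0,0,0,0,1, -0.96,-1,0,0,0,0,1, -0.96,-1,0,0,0,0,1, -0.96,-1,0,0,0,0,1, -0.96,-1,0,0,0,0,1, -0.96,-1,0,0,0,0,1, -0.96,-1,0,0,0,0,1, -0.96,-1,0,0,0,0,1]'
python3 - <<'E'
from h import *
C=[(297.5,110),(343,114.5),(333.75,203.25),(288,197.5)]
W=[at_z('top',p,8)[:2].round(1) for p in C];print(W)
for i in range(4):
  d=W[(i+1)%4]-W[i];print(np.linalg.norm(d),np.degrees(np.arctan2(d[1],d[0])))
print(np.mean(W,0), 'knob',at_z('top',(270+157/4,95+503/4),30))
E
```

```text
time: 2.0
tool_pos: [383.1, -10.3, 227.0]
tcp_rot: [3.141, 0.001, 2.674]
contact_force: [0.6, 0.3, -0.6]
grip_width: 1.8
finger_force: 0.0
[array([ 706.5, -154. ]), array([ 695.6, -249. ]), array([ 508.5, -224.9]), array([ 521. , -131.6])]
95.62327122620309 -96.54531492139789
188.64575266885817 172.66025262724582
94.13362842257808 82.36915712652929
186.84755818581093 -6.885397850172319
[ 607.9   -189.875] knob [ 471.15332846 -172.25940273   30.        ]
```

```bash
python3 -m pendant '[-0.63,-0.84,0.5,0,0,0,1, -0.63,-0.84,0.5,0,0,0,1, -0.63,-0.84,0.5,0,0,0,1, -0.63,-0.84,0.5,0,0,0,1, -0.63,-0.84,0.5,0,0,0,1, 0,0,0,0,0,-1,1, 0,0,0,0,0,-1,1, 0,0,0,0,0,-1,1, 0,0,0,0,0,-1,1, 0,0,0,0,0,-1,1, 0,0,0,0,0,0,1]'
python3 - <<'E'
from h import *
T=camera_model('wrist');a=capture('wrist');save('','w1.png',a)
Z=dict(holder_knob=30,holder_pivot=66,holder_lever_tip=123,tin_center=28,holder=0)
for n,z in Z.items():
    print(n,[(np.round(r['location']).tolist(),round(r['score'],2),at_z('wrist',r['location'],z).round().tolist()[:2]) for r in pinpoint('wrist',n)])
E
```

```text
time: 3.1
tool_pos: [410.4, -163.7, 151.8]
tcp_rot: [3.142, 0.0, 3.023]
contact_force: [-0.6, 0.2, 0.1]
grip_width: 0.5
finger_force: 0.0
holder_knob []
holder_pivot []
holder_lever_tip []
tin_center [([126.0, 187.0], 0.97, [401.0, -272.0])]
holder []
```

View pics/w1.png

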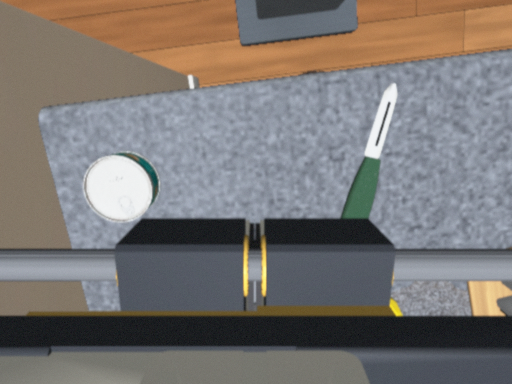

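The wrist camera faces back towards the robot: small tin at (120,187), knife at (370,150), holder out of view. I'll rely on the top camera, which agrees within 4 mm. Next: descend behind the knob and tilt.

```bash
python3 -m pendant '[0,-0.06,0.85,0,0,0,1, 0,0,0.85,0,0,0,1, 0,0,0.85,0,0,0,1, 0,0,0.85,0,0,0,1, 0,0,0.8,0,-0.5,0,1, 0,0,0,0,-1,0,1, 0,0,0,0,-1,0,1, 0,0,0,0,-1,0,1, 0,0,0,0,-1,0,1, 0,0,0,0,-1,0,1, 0,0,0,0,-0.5,0,1, 0,0,0,0,0,0,1]'
python3 - <<'E'
from h import *
print(get_obs()['joint_positions'])
a=capture('top');save('','t2.png',cv2.resize(a[95:275,240:420],None,fx=3,fy=3,interpolation=cv2.INTER_CUBIC))
print([(r['location'],r['score']) for r in pinpoint('top','holder_knob')],proj('top',get_obs()['tool_pos']))
E
```

```text
time: 4.6
tool_pos: [411.1, -167.7, 33.6]
tcp_rot: [3.12, 0.373, 3.02]
contact_force: [-0.1, 0.3, -0.2]
grip_width: 0.1
finger_force: 0.0
[-0.72738905  0.39945906  2.27259902  0.93886918  0.28296632 -3.06599162]
[([309.5, 226.9], 0.71)] [np.float64(307.7058895303393), np.float64(250.7786764026501)]
```

View pics/t2.png

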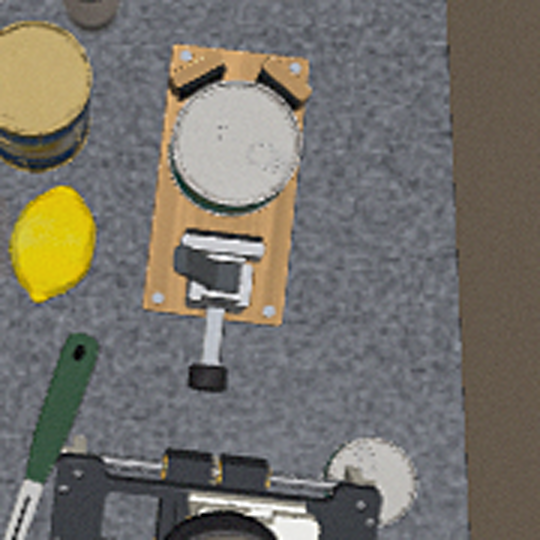

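Fingers at crop (216,470) are lined up behind the knob (207,378), but J5 is at its limit, so I'll ease the tilt, lower a little and then push.

```bash
python3 -m pendant '[0,0,0,0,1,0,1, 0,0,0,0,0.5,0,1, -0.12,0,0.17,0,0,0,1, -0.12,0,0.17,0,0,0,1, -0.2,0,0.06,0,0,0,1, 0,0,0,0,0,0,1]'; python3 -c "
from h import *;print(get_obs()['joint_positions'])"
```

```text
time: 5.3
tool_pos: [429.3, -167.6, 25.7]
tcp_rot: [3.116, 0.3, 3.026]
contact_force: [-0.4, -0.1, -0.7]
grip_width: 0.3
finger_force: 0.0
[-0.66360153  0.43886921  2.17696449  0.57395127  0.33034307 -2.64942773]
```

```bash
python3 -m pendant '[-0.32,0,0.1,0,0,0,1, -0.32,0,0.1,0,0,0,1, -0.32,0,0.1,0,0,0,1, -0.32,0,0.1,0,0,0,1, 0,0,0,0,0,0,1]'; python3 -m pendant '[-0.16,0,0.05,0,0,0,1, -0.16,0,0.05,0,0,0,1, 0,0,0,0,0,0,1]';
```

```text
time: 5.8
tool_pos: [469.0, -171.8, 25.7]
tcp_rot: [3.116, 0.3, 3.026]
contact_force: [0.3, -0.1, -0.3]
grip_width: 0.6
finger_force: 0.0
time: 6.1
tool_pos: [477.4, -172.4, 25.3]
tcp_rot: [3.115, 0.298, 3.026]
contact_force: [-9.6, -2.3, 4.8]
grip_width: 0.7
finger_force: 4.6
```

```bash
python3 -m pendant '[-0.1,0,0.03,0,0,0,1, -0.1,0,0.03,0,0,0,1, 0,0,0,0,0,0,1]'
python3 - <<'E'
from h import *
a=capture('top');b=capture('scene')
save('','t3.png',np.hstack([cv2.resize(a[95:215,270:370],(400,480),interpolation=cv2.INTER_CUBIC),cv2.resize(b[130:210,200:265+2],(400,480),interpolation=cv2.INTER_CUBIC)]))
E
```

```text
time: 6.4
tool_pos: [478.5, -171.2, 24.1]
tcp_rot: [3.111, 0.289, 3.026]
contact_force: [-34.9, -5.7, 17.6]
grip_width: 0.1
finger_force: 17.1
```

View pics/t3.png

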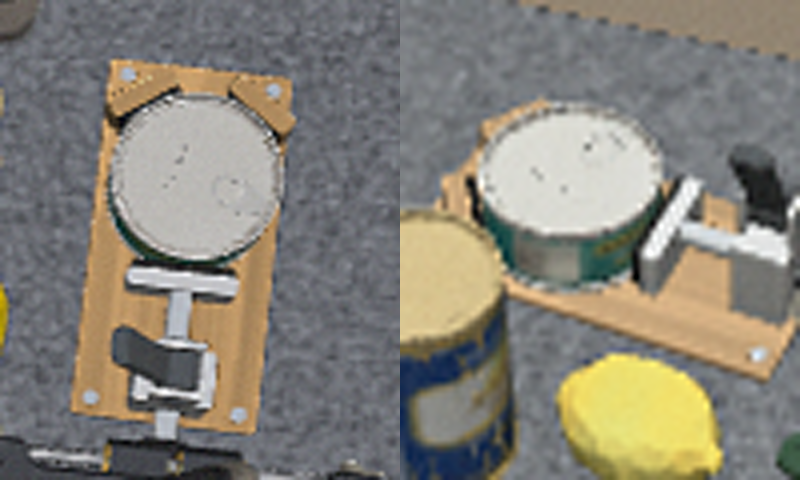

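The jaw is snug on the tin against both vee faces (top half: jaw at (182,282) touching the tin; vee at (145,95) and (265,105)), and the lever is still open. Next: back off, rise and straighten.

```bash
python3 -m pendant '[0.4,0,-0.12,0,0,0,1, 0.9,0,-0.27,0,0,0,1, -0.29,0,-0.95,0,0,0,1, -0.29,0,-0.95,0,0,0,1, -0.29,0,-0.95,0,0,0,1, -0.29,0,-0.95,0,0,0,1, -0.29,0,-0.95,0,1,0,1, 0,0,0,0,1,0,1, 0,0,0,0,1,0,1, 0,0,0,0,1,0,1, 0,0,0,0,0.25,0,1, 0,0,0,0,0,0,1]'
```

```text
time: 7.7
tool_pos: [443.9, -172.6, 174.2]
tcp_rot: [3.117, 0.004, 3.034]
contact_force: [-0.3, -0.5, -0.6]
grip_width: 0.7
finger_force: 0.0
```

```bash
python3 -m pendant '[0,0.9,0,0,0,0,1, -0.98,0.9,0,0,0,0,1, -0.98,0.76,0,0,0,0,1, -0.98,0,0,0,0,0,1, 0,0,0.8,0,0,0,1, 0,0,0.8,0,0,0,1, 0,0,0.8,0,0,0,1, 0,0,0,0,0,0,1]'
python3 - <<'E'
from h import *
o=get_obs();print(o['tool_pos'])
a=capture('top');b=capture('scene')
print(proj('top',o['tool_pos']),proj('scene',o['tool_pos']))
save('','t4.png',np.hstack([cv2.resize(a[120:240,240:340],(400,480),interpolation=cv2.INTER_CUBIC),cv2.resize(b[100:220,200:300],(400,480),interpolation=cv2.INTER_CUBIC)]))
E
```

```text
time: 8.5
tool_pos: [537.4, -103.5, 101.8]
tcp_rot: [3.115, -0.002, 3.033]
contact_force: [-0.2, -1.1, 1.2]
grip_width: 0.4
finger_force: 0.0
[ 537.35266745 -103.46573462  101.83462688]
[np.float64(275.10023055568325), np.float64(182.48391972759126)] [np.float64(252.94976821488802), np.float64(174.52186557594356)]
```

View pics/t4.png

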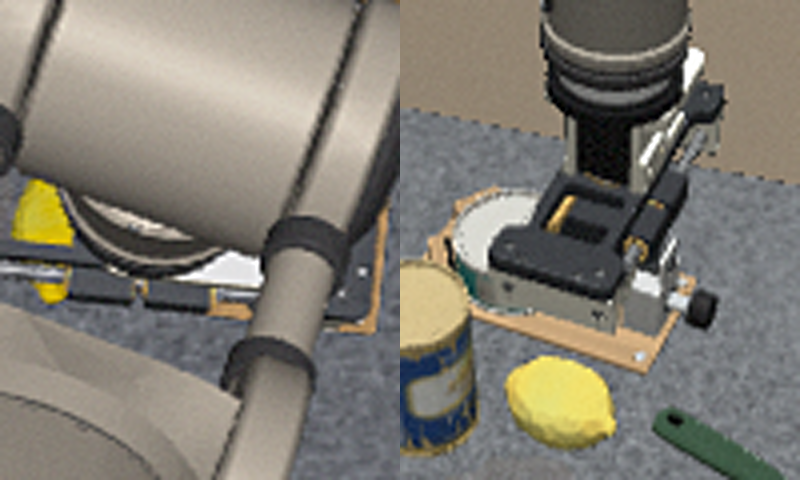

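```bash
python3 -m pendant '[0,-0.4,0,0,0,0,1, 0,-0.4,0,0,0,0,1, 0,-0.4,0,0,0,0,1, 0,-0.4,0,0,0,0,1, 0,0,0,0,0,0,1]';  python3 -m pendant '[0,-0.4,0,0,0,0,1, 0,-0.4,0,0,0,0,1, 0,-0.4,0,0,0,0,1, 0,-0.4,0,0,0,0,1, 0,0,0,0,0,0,1]'
```

```text
time: 9.1
tool_pos: [534.5, -154.1, 103.8]
tcp_rot: [3.118, 0.004, 3.031]
contact_force: [0.1, 0.5, 0.0]
grip_width: 0.6
finger_force: 0.0
time: 9.6
tool_pos: [529.3, -201.5, 102.3]
tcp_rot: [3.118, 0.004, 3.032]
contact_force: [0.0, 0.6, 1.5]
grip_width: 0.6
finger_force: 0.7
```

```bash
python3 -m pendant '[0,-0.2,0.23,0,0,0,1, 0,-0.2,0.23,0,0,0,1, 0,-0.25,0.15,0,0,0,1, 0,-0.25,0.15,0,0,0,1, 0,0,0,0,0,0,1]'; python3 -m pendant '[0,0,0.1,0,0,0,1, 0,0,0,0,0,0,1]'
```

```text
time: 10.1
tool_pos: [526.2, -227.0, 78.0]
tcp_rot: [3.117, 0.003, 3.032]
contact_force: [0.8, 0.8, -0.3]
grip_width: 0.5
finger_force: 0.0
time: 10.3
tool_pos: [526.5, -225.7, 75.5]
tcp_rot: [3.117, 0.003, 3.033]
contact_force: [-0.9, -0.3, -0.3]
grip_width: 0.4
finger_force: 0.0
```

```bash
python3 -m pendant '[0,0,0.1,0,0,0,1, 0,0,0.05,0,0,0,1, 0,0,0,0,0,0,1]'; python3 -m pendant '[0,0,-0.9,0,0,0,1, 0,0,-0.9,0,0,0,1, 0,0,-0.9,0,0,0,1, 0.98,0,0,0,0,0,1, 0.98,0,0,0,0,0,1, 0.98,0,0,0,0,0,1, 0.98,0,0,0,0,0,1, 0,0,0,0,0,0,1]'
python3 - <<'E'
from h import *
a=capture('top');b=capture('scene')
for c in('top','scene'):
  for n,z in(('holder_lever_tip',70),('tin_center',28),('holder_knob',30)):
    print(c,n,[(np.round(r['location']).tolist(),round(r['score'],2),at_z(c,r['location'],z).round().tolist()[:2]) for r in pinpoint(c,n)])
save('','t5.png',np.hstack([cv2.resize(a[100:220,270:370],(400,480),interpolation=cv2.INTER_CUBIC),cv2.resize(b[130:205,210:295],(400,480),interpolation=cv2.INTER_CUBIC)]))
E
```

```text
time: 10.6
tool_pos: [527.1, -226.0, 74.0]
tcp_rot: [3.118, 0.005, 3.034]
contact_force: [-6.2, 1.1, 17.8]
grip_width: 0.5
finger_force: 9.0
time: 11.4
tool_pos: [406.5, -213.9, 152.0]
tcp_rot: [3.116, 0.001, 3.032]
contact_force: [-0.6, 0.1, 0.7]
grip_width: 0.4
finger_force: 0.0
top holder_lever_tip [([349.0, 192.0], 0.96, [523.0, -246.0])]
top tin_center [([316.0, 141.0], 0.56, [635.0, -189.0])]
top holder_knob [([311.0, 213.0], 0.96, [487.0, -176.0]), ([185.0, 226.0], 0.67, [463.0, 76.0])]
scene holder_lever_tip [([270.0, 147.0], 0.63, [527.0, -244.0]), ([266.0, 255.0], 0.39, [449.0, 95.0])]
scene tin_center [([233.0, 165.0], 0.83, [619.0, -188.0]), ([316.0, 163.0], 0.59, [395.0, -261.0])]
scene holder_knob [([277.0, 174.0], 0.49, [493.0, -187.0])]
```

View pics/t5.png

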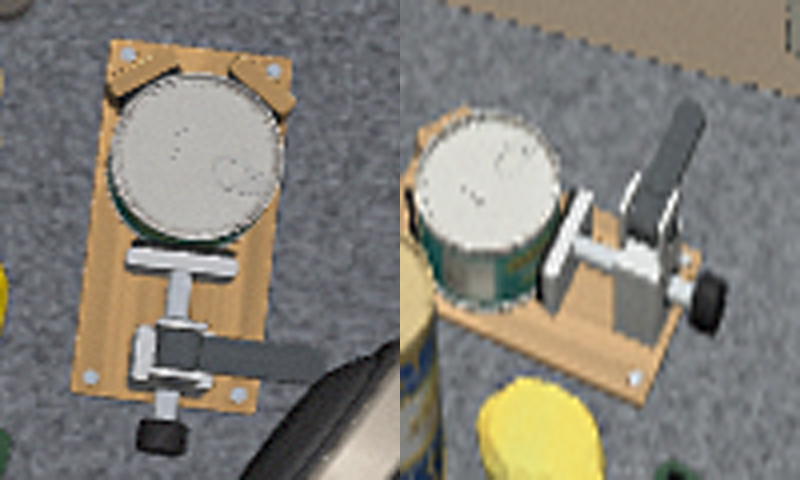

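The lever is shut flat to the right: both cameras put its tip near (525,-245) at z 70, and it gave firm contact at z 74. The jaw is still on the tin, and the arm is clear.

```bash
python3 -c "
from plant import *;print(close_job())"
```

```text
the job is handed in; nothing more can be done
None
```

The job is handed in: the rod is pushed in so the jaw holds the tin snugly against the vee fence, the cam lever is shut flat, and the empty holder was left untouched; no verdict came back.

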